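# Shift the mincer drive into the two-bar speed

### The arm

A 6-joint arm with a two-finger parallel gripper is mounted at the origin on the work surface. World frame = base frame: x ahead of the robot, y to its left, z up, the work surface at z = 0. Lengths are in m, angles in rad, forces in N, time in s.
With the tool pointing down it reaches from about 0.25 to 0.775 m from the base axis. Payload 4 kg.
Tool frame: the origin (TCP) lies midway between the tips of the shut fingers; the grasp point (between the pads) lies 19 mm behind it (robot.tcp_to_grasp is the distance from the TCP to the grasp point, in m); z points along the fingers, y is the line along which they close (so a half turn about z gives the same grasp; the last joint's range is limited). The gripper opens to 94 mm and grips with 3 to 60 N. Pads are 16 mm wide; open, the fingers measure 119 mm over their backs; the gripper's body (75 mm by 177 mm) begins 78 mm behind the grasp point.
Start: joints at [1.135, 0.087, 1.371, -0, 1.684, -0.103], TCP at [0.18, 0.52, 0.206] pointing down, gripper open.
Joint ranges: [-3.1, 3.1], [-0.76, 2.03], [0.27, 2.55], [-1.08, 4.22], [0.17, 2.65], [-2.57, 2.57]. Speed limits (rad/s): [2.79, 2.79, 3.14, 3.14, 3.14, 3.14].

### API

Orientations are given as [roll, pitch, yaw] about the fixed x, y, z axes, in that order (R = Rz(yaw) Ry(pitch) Rx(roll)).
In Python, from bench import robot, viewer gives the robot as it stands. The module is installed in compiled form; this text tells all that it offers.
- The arm moves only by the shell command python3 -m handwheel 'ROWS' [OPENING]. ROWS is JSON, a list of rows, each a list of 6 numbers: the shift along the tool's x, y, z in units of 0.2 m (1.0 is 0.2 m), then the turn, a rotation vector about the tool's x, y, z in units of 30 degrees (1.0 is 30 degrees). In form: [[x, y, z, wx, wy, wz], ...]. A call has 1 to 10 rows; each row is the pose to reach, as a shift and turn from the pose commanded when the call began, along the tool's axes at that moment; what a row does not reach only later rows make up. A row lasts 1/12 s, in which the tool goes at most 41.7 mm and 7.16 degrees, less where a joint would pass 70% of its speed; a pose out of reach is approached as far as the arm can. A call with a number of a shift or a turn outside -1 to 1 is refused whole. A call with a gripper value outside its range is refused whole. OPENING is the gripper's target within -1 to 1 (shut at 1, half-way at 0, fully open at -1), set as the call begins (- or left out, the last holds). The fingers move at their own pace and stop on an object; the grip force is fixed at half the most. Time passes only in rows, so rows that repeat a pose let the fingers close. It gives the time, the measured TCP pose, the force, the opening and the grip force at its end, in the units of the state.
- robot.get_obs(): the state, without advancing time (a new reading comes with each control period).
- viewer.snapshot(name): name is "side" or "top" or "wrist"; returns the picture (420x560x3 uint8, red, green, blue); there is no depth.
- viewer.calibration(name): a dict with "fx", "fy", "cx", "cy" (pixels), "R" (3x3) and "t" (3): a world point X has camera coordinates R X + t. Camera axes: x right, y down, z forward; pixel columns grow to the right and rows downward; lengths in m; the calibration is good to about 2 mm. A picture is of the moment at which its call begins: read the wrist's pose just before it. calibration takes no time and is no camera call; for the wrist camera it gives the pose at the moment of the call.
- robot.close_job(): hands the job in; it is judged then, once.
The state is a dict: "time": time; "joint_positions": joint angles; "qvel": joint speeds; "joint_torque": joint torques, N m; "tool_pos": TCP position; "ee_rot": TCP orientation; "wrist_force": force on the tool from outside, world axes, zero at the start; "wrist_torque": the same for the moment, N m; "width": finger opening in m; "finger_force": force on a finger pad.
Only numpy, scipy, OpenCV 4.12 (cv2) and the standard library are available. Lean on these libraries where they do the work, as an engineer would, in place of code of your own. Each camera call takes 0.05 s, during which the arm holds its last target. There are 200 camera calls.

### The job

Set the mincer drive to its two-bar speed: with the fingertips, gently push the gear lever out of its parking slot, across the gate and fully home into the corner slot marked by the plate with two bars, then take the hand away. Only push the knob, do not squeeze it or pull it up, and do not run the lever home into any other corner slot on the way. Leave the cans, jar, wrench and lid where they are.

Things in the scene. Friction and masses are not known exactly. Their poses are not given: they have to be found in the camera images.
- gearbox: grey gearbox of the mincer drive, bolted down, 180 mm (x) by 300 mm (y), flat top 120 mm high; a motor lies along its +y side and the mincer barrel along its -y side, both lower than its top. Origin: on the table, straight under the gate's middle. Its x axis points to the far side, y to the left, z up; turned up to 0.4 rad either way
- gate (a point): middle of the aluminium gate plate, on its top, gearbox axes. Cross channel along y (|x| < 8 mm, |y| < 36 mm). Four corner slots along x at y = +28 and -28 mm and one parking slot at y = 0 on the near (-x) side only, all 16 mm wide, ending at x = +32 or -32 mm. Solid plate elsewhere, so the lever pushed far-wards out of the parking slot stops in the channel
- knob (a point): middle of the upright black knob (32 mm across, 40 mm high), 175 mm up the lever from its cross pivot, which is 10 mm over the gearbox's origin. The 12 mm rod tilts like a gear stick, stays where it is left, takes 1 to 2 N at the knob. Home in a corner slot the knob is about 41 mm (x) and 45 mm (y) off the gate's middle and some 10 mm lower than upright. 35 mm clear under the knob
- gate_pin (a point): point on the lever's axis 110 mm up from the pivot, level with the gate plate's top. Fully home in a corner slot it is 26 mm in x and 26 to 30 mm in y from the gate's middle, and 32 mm (seen from above) from that slot's index plate origin
- lever_shift (a joint): tilt of the lever along the slots, rad: 0 in the cross channel, + towards the far side (+x of the gearbox), about +0.23 or -0.23 at a slot's end; starts at -0.13 to -0.225 in the parking slot
- lever_select (a joint): tilt of the lever along the cross channel, rad: 0 in the middle, + to the left (+y of the gearbox), about +0.25 to +0.27 in the left slots and the same negative in the right ones
- knob_pull (a joint): how far the knob is pulled up along the lever against its spring (12 N to start), m: 0 at rest
- plate_one: index plate, 34 x 42 x 2 mm bare steel with dark marks: one bar. Fixed on the gearbox top just beyond the end of the corner slot it names (which of the four is drawn anew each time). Same axes as the gearbox. Origin: centre of its underside, 58 mm in x and 28 mm in y from the gate's middle
- plate_two: index plate, 34 x 42 x 2 mm bare steel with dark marks: two parallel bars (26 x 6 mm each, 14 mm apart), the target. Fixed on the gearbox top just beyond the end of the corner slot it names (which of the four is drawn anew each time). Same axes as the gearbox. Origin: centre of its underside, 58 mm in x and 28 mm in y from the gate's middle
- plate_three: index plate, 34 x 42 x 2 mm bare steel with dark marks: three parallel bars. Fixed on the gearbox top just beyond the end of the corner slot it names (which of the four is drawn anew each time). Same axes as the gearbox. Origin: centre of its underside, 58 mm in x and 28 mm in y from the gate's middle
- plate_ring: index plate, 34 x 42 x 2 mm bare steel with dark marks: a ring. Fixed on the gearbox top just beyond the end of the corner slot it names (which of the four is drawn anew each time). Same axes as the gearbox. Origin: centre of its underside, 58 mm in x and 28 mm in y from the gate's middle
- can1: open empty steel can, 72 mm across, 105 mm high, standing loose by the gearbox, not to be disturbed. Origin: centre of its underside
- can2: open empty steel can, 72 mm across, 105 mm high, standing loose by the gearbox, not to be disturbed. Origin: centre of its underside
- can3: open empty steel can, 72 mm across, 105 mm high, standing loose by the gearbox, not to be disturbed. Origin: centre of its underside
- can4: open empty steel can, 72 mm across, 105 mm high, standing loose by the gearbox, not to be disturbed. Origin: centre of its underside
- jar: amber jar with a steel cap, 60 mm across, 90 mm high, standing loose behind the gearbox, not to be disturbed. Origin: centre of its underside
- wrench: steel wrench, 150 mm long, lying loose in front of the gearbox, not to be disturbed. Origin: its underside; its x axis runs along it
- can_lid: loose steel can lid, 70 mm across, 7 mm thick, lying on the gearbox's top left of the gate, not to be disturbed. Origin: centre of its underside

How it is judged:
By the outcome, as a careful person would: the job done as asked, in the order asked, and still so for the second after the job is handed in, with the robot touching nothing.
It also fails if it takes over 45 s, if anything falls off the work surface, if the arm or the gripper's body presses on something with over 40 N, if the wrist force passes 120 N, or if a joint passes its speed limit or range.

## Working session

There is one attempt and no reset: what is moved stays moved. The work goes in short steps, Python scripts to look and compute and a shell command to move; the robot and the scene stay as the last step left them, time stands still between calls to the robot, and variables do not carry over. Pictures are saved under pics/ and viewed, at most 10 in all, crops included, and the job is handed in when it is done.

```bash
mkdir -p pics; python3 - <<'E'
from bench import robot, viewer
import cv2
for n in ("top","side"):
    im=viewer.snapshot(n); cv2.imwrite(f"pics/{n}0.png",im[:,:,::-1]); c=viewer.calibration(n); print(n,c)
o=robot.get_obs(); print(o["tool_pos"],o["ee_rot"],o["time"],o["width"])
E
```

```text
top {'fx': 511.33333563259464, 'fy': 511.33333563259464, 'cx': 282.7658394333, 'cy': 209.34626414303793, 'R': array([[-7.88310739e-03, -9.99967234e-01, -1.84047959e-03],
       [-9.76261243e-01,  8.09460015e-03, -2.16445058e-01],
       [ 2.16452864e-01,  9.05292531e-05, -9.76293065e-01]]), 't': array([0.00604689, 0.59814628, 1.02587288])}
side {'fx': 386.91527926363887, 'fy': 386.91527926363887, 'cx': 274.9750987173143, 'cy': 216.06172510222936, 'R': array([[-9.92473001e-01, -1.22459647e-01, -9.88714908e-04],
       [-8.68269144e-02,  7.09335518e-01, -6.99502830e-01],
       [ 8.63622003e-02, -6.94151826e-01, -7.14629144e-01]]), 't': array([0.54760168, 0.15891502, 0.84037533])}
[0.17946679 0.51938233 0.20443327] [-3.13965009e+00 -2.28347486e-04  2.80879294e+00] 0.1 0.09417335186187466
```

View pics/top0.png

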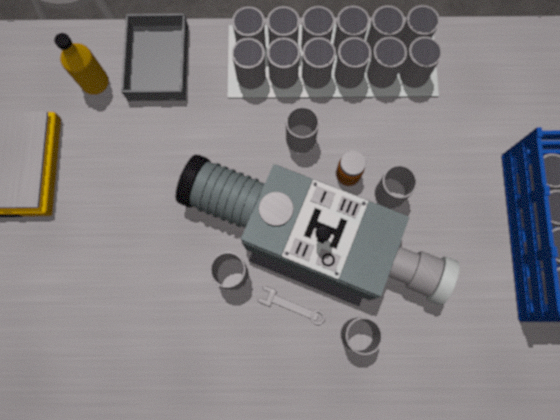

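View pics/side0.png

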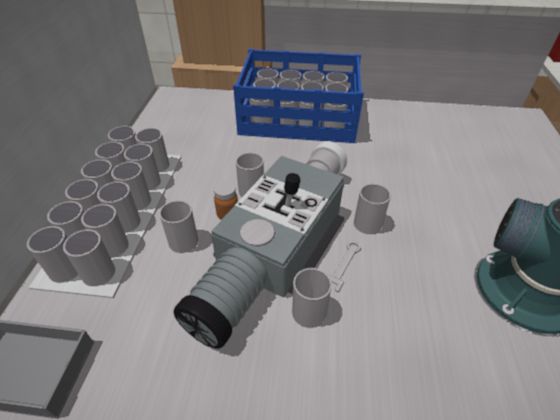

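```bash
python3 - <<'E'
import cv2,numpy as np
a=cv2.imread("pics/top0.png")[165:295,230:430]; b=cv2.imread("pics/side0.png")[155:255,205:355]
a=cv2.resize(a,None,fx=4,fy=4,interpolation=cv2.INTER_CUBIC); b=cv2.resize(b,None,fx=5,fy=5,interpolation=cv2.INTER_CUBIC)
cv2.imwrite("pics/a1.png",a);cv2.imwrite("pics/b1.png",b)
E
```

```text
(no output)
```

View pics/a1.png

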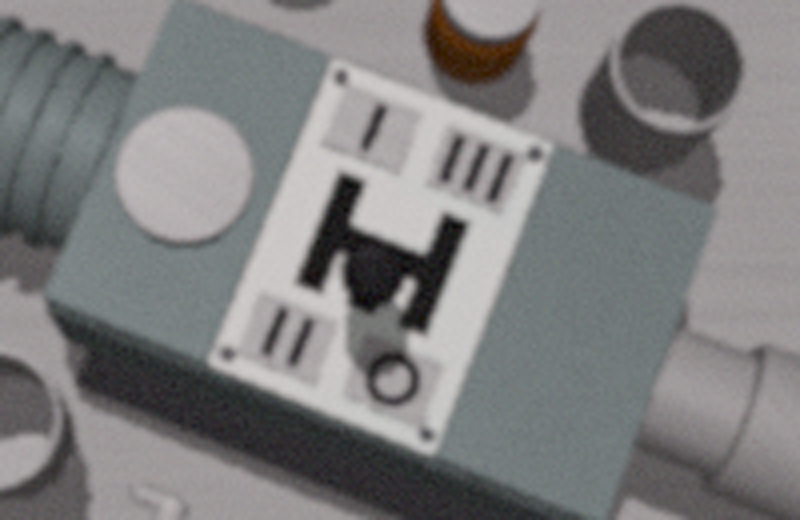

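View pics/b1.png

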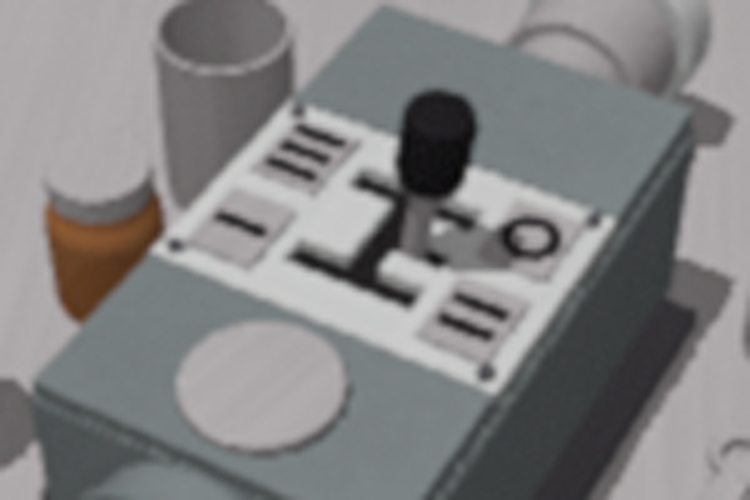

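Two bars is the near-left plate (top picture, crop pixel ~(285,337)); near-right is the ring, far-left one bar, far-right three bars. The four gate plate screws are at crop (341,77), (535,153), (427,435), (227,354).

```bash
cat >h.py <<'E'
from bench import robot, viewer
import numpy as np
from scipy.spatial.transform import Rotation as Ro
def back(c,u,v,z):
    d=c["R"].T@np.array([(u-c["cx"])/c["fx"],(v-c["cy"])/c["fy"],1]); o=-c["R"].T@c["t"]
    return o+d*(z-o[2])/d[2]
def proj(c,X):
    p=c["R"]@X+c["t"]; return c["fx"]*p[0]/p[2]+c["cx"],c["fy"]*p[1]/p[2]+c["cy"]
E
python3 - <<'E'
from h import *
t=viewer.calibration("top"); s=viewer.calibration("side")
T=[(341,77),(535,153),(427,435),(227,354)]  # FL FR NR NL
S=[(176,245),(299,110),(594,219),(486,373)]
def fit(c,P,k,o):
    W=np.array([back(c,o[0]+(u+.5)/k-.5,o[1]+(v+.5)/k-.5,.12) for u,v in P])
    m=W.mean(0); ex=(W[0]+W[1]-W[2]-W[3]); ey=W[0]+W[3]-W[1]-W[2]
    print(m,np.arctan2(ex[1],ex[0]),np.arctan2(-ey[0],ey[1]),np.linalg.norm(ex)/2,np.linalg.norm(ey)/2)
    return m
a=fit(t,T,4,(230,165)); b=fit(s,S,5,(205,155))
yaw=-.36
# knob middle by triangulation
def ray(c,u,v):
    d=c["R"].T@np.array([(u-c["cx"])/c["fx"],(v-c["cy"])/c["fy"],1]); return -c["R"].T@c["t"],d/np.linalg.norm(d)
o1,d1=ray(t,230+373.5/4-.4,165+277/4-.4); o2,d2=ray(s,205+437/5-.4,155+144/5-.4)
k=np.linalg.lstsq(np.c_[d1,-d2],o2-o1,rcond=None)[0]
print("knob",o1+k[0]*d1,o2+k[1]*d2)
o=robot.get_obs(); R=Ro.from_euler("xyz",o["ee_rot"]).as_matrix(); print(R.round(3))
E
```

```text
[ 0.54752429 -0.08404404  0.12      ] -0.3960852574244505 -0.39533418446331003 0.15404525892388377 0.10604203867933783
[ 0.54682443 -0.08592948  0.12      ] -0.3972014960595932 -0.39301482867946336 0.15390832790955924 0.10704671244936911
knob [ 0.52416447 -0.07388684  0.184068  ] [ 0.52498891 -0.07395943  0.18421499]
[[-0.945  0.327 -0.001]
 [ 0.327  0.945 -0.002]
 [ 0.    -0.002 -1.   ]]
```

```bash
python3 -m handwheel '[[0,0,-0.15,0,0,0.06],[0,0,-0.15,0,0,0.118],[0,0,-0.15,0,0,0.118]]' 1
python3 -m handwheel '[[-0.16,-0.13,0,0,0,0],[-0.32,-0.26,0,0,0,0],[-0.48,-0.4,0,0,0,0],[-0.64,-0.53,0,0,0,0],[-0.78,-0.66,0,0,0,0],[-0.83,-0.69,0,0,0,0],[-0.83,-0.69,0,0,0,0]]'
python3 -m handwheel '[[-0.16,-0.13,0,0,0,0],[-0.32,-0.26,0,0,0,0],[-0.48,-0.4,0,0,0,0],[-0.64,-0.53,0,0,0,0],[-0.78,-0.66,0,0,0,0],[-0.83,-0.69,0,0,0,0],[-0.83,-0.69,0,0,0,0]]'
cat >g.py <<'E'
from h import *
o=robot.get_obs(); G=np.array([.547,-.085,0]); y=-.395
R=Ro.from_euler("xyz",o["ee_rot"]).as_matrix()
M=np.array([[np.cos(y),np.sin(y),0],[-np.sin(y),np.cos(y),0],[0,0,1]])
print("g mm",(M@(o["tool_pos"]-G)*1000).round(1),"toolaxes in g",(M@R).round(3).tolist(),"F",(M@o["wrist_force"]).round(1),o["time"],o["width"])
E
python3 g.py
```

```text
time: 0.35
tool_pos: [0.1799, 0.5204, 0.2368]
ee_rot: [3.139, 0.0, 2.747]
wrist_force: [-1.2, -0.0, 0.3]
width: 0.0772
finger_force: 0.0
time: 0.93
tool_pos: [0.2808, 0.3262, 0.2346]
ee_rot: [-3.14, 0.0, 2.743]
wrist_force: [-0.7, 0.1, -0.4]
width: 0.0308
finger_force: 0.0
time: 1.52
tool_pos: [0.3809, 0.1361, 0.2344]
ee_rot: [-3.141, -0.002, 2.743]
wrist_force: [-0.6, -0.8, -0.5]
width: 0.0005
finger_force: 0.0
g mm [-238.4  140.1  234.4] toolaxes in g [[-1.0, 0.003, -0.002], [0.003, 1.0, -0.001], [0.002, -0.001, -1.0]] F [-0.3 -0.9 -0.5] 1.5167 0.0004538004588781639
```

```bash
python3 -m handwheel '[[-0.16,-0.13,0,0,0,0],[-0.32,-0.26,0,0,0,0],[-0.48,-0.4,0,0,0,0],[-0.64,-0.53,0,0,0,0],[-0.78,-0.66,0,0,0,0],[-0.81,-0.7,0,0,0,0],[-0.81,-0.7,0,0,0,0],[-0.81,-0.7,0.15,0,0,0],[-0.81,-0.7,0.31,0,0,0],[-0.81,-0.7,0.31,0,0,0]]' >/dev/null
python3 g.py
```

```text
g mm [-83.5   2.9 166.1] toolaxes in g [[-1.0, -0.004, -0.015], [-0.004, 1.0, -0.001], [0.015, -0.001, -1.0]] F [-0.3 -0.4 -1.2] 2.35 0.00027583793181736813
```

```bash
python3 -m handwheel '[[0,0,0,0,0,0],[0,0,0,0,0,0]]' >/dev/null
python3 g.py
python3 -m handwheel '[[-0.03,0,0,0,0,0],[-0.06,0,0,0,0,0],[-0.09,0,0,0,0,0],[-0.12,0,0,0,0,0],[-0.15,0,0,0,0,0],[-0.17,0,0,0,0,0],[-0.19,0,0,0,0,0],[-0.19,0,0,0,0,0]]' >/dev/null
python3 g.py
```

```text
g mm [-77.7   2.8 175.2] toolaxes in g [[-1.0, -0.003, 0.002], [-0.003, 1.0, 0.001], [-0.002, 0.001, -1.0]] F [ 0.5 -0.3  0.8] 2.5167 0.0005831304127728407
g mm [-39.    1.  173.3] toolaxes in g [[-1.0, 0.0, -0.0], [0.0, 1.0, 0.0], [0.0, 0.0, -1.0]] F [-1.2 -0.2  0.7] 3.1833 0.0004513943120324275
```

```bash
python3 -m handwheel '[[-0.02,0,0,0,0,0],[-0.04,0,0,0,0,0],[-0.06,0,0,0,0,0],[-0.07,0,0,0,0,0],[-0.07,0,0,0,0,0],[-0.07,0,0,0,0,0]]' >/dev/null
python3 g.py
python3 -m handwheel '[[-0.01,0,0,0,0,0],[-0.015,0,0,0,0,0],[-0.015,0,0,0,0,0]]' >/dev/null
python3 g.py
python3 - <<'E'
from h import *
import cv2
L=[]
for n,(u,v) in (("top",(230,165)),("side",(205,140))):
    im=viewer.snapshot(n)[v:v+130,u:u+180,::-1]; L.append(cv2.resize(im,None,fx=4,fy=4,interpolation=cv2.INTER_CUBIC)[:,:400 if n=="side" else 560])
    if n=="side": L[-1]=cv2.resize(im[:,40:140],None,fx=2.4,fy=2.4)
h=max(i.shape[0] for i in L); L=[cv2.copyMakeBorder(i,0,h-i.shape[0],0,0,0) for i in L]
o=np.hstack(L); print(o.shape); cv2.imwrite("pics/c2.png",o)
E
```

```text
g mm [-25.4   1.1 173.4] toolaxes in g [[-1.0, -0.0, 0.0], [-0.0, 1.0, 0.0], [-0.0, 0.0, -1.0]] F [-1.2 -0.7  0.2] 3.6833 0.00042175916969576694
g mm [-22.6   1.1 173.5] toolaxes in g [[-1.0, -0.0, -0.0], [-0.0, 1.0, 0.0], [0.0, 0.0, -1.0]] F [-1.6  0.   0.7] 3.9333 -4.280677002205821e-05
(520, 800, 3)
```

View pics/c2.png

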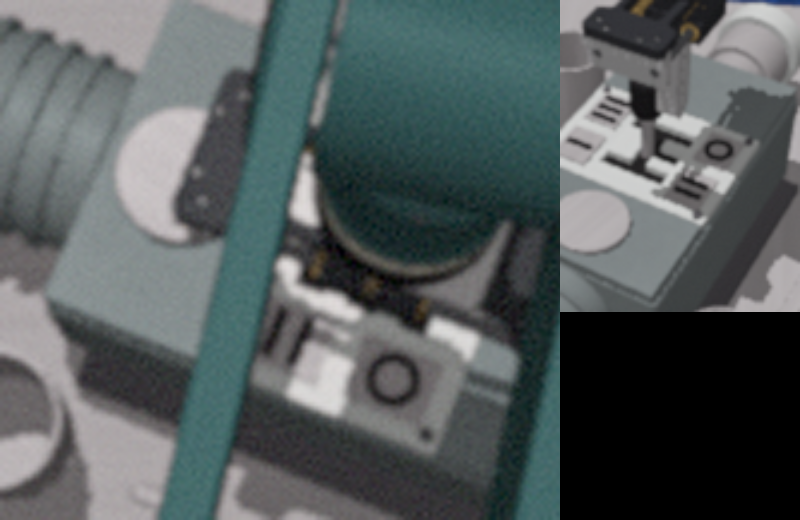

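```bash
python3 -m handwheel '[[-0.01,0,0,0,0,0],[-0.01,0,0,0,0,0],[-0.01,0,0,0,0,0]]' >/dev/null
python3 g.py
python3 -m handwheel '[[-0.01,0,0,0,0,0],[-0.01,0,0,0,0,0],[-0.01,0,0,0,0,0]]' >/dev/null
python3 g.py
```

```text
g mm [-21.4   1.2 173.6] toolaxes in g [[-1.0, -0.001, -0.002], [-0.001, 1.0, 0.0], [0.002, 0.0, -1.0]] F [-4.6 -1.   3.4] 4.2833 0.0001911633256400903
g mm [-21.    1.2 173.6] toolaxes in g [[-1.0, -0.001, -0.006], [-0.001, 1.0, -0.0], [0.006, -0.0, -1.0]] F [-9.  -0.1  5.5] 4.5333 0.00035139548267735686
```

```bash
python3 -m handwheel '[[0.1,0,0,0,0,0],[0.2,0,0,0,0,0],[0.2,-0.14,0,0,0,0],[0.2,-0.28,0.015,0,0,0],[0.2,-0.28,0.015,0,0,0],[0.05,-0.28,0.015,0,0,0],[-0.09,-0.28,0.015,0,0,0],[-0.09,-0.28,0.015,0,0,0],[-0.09,-0.28,0.015,0,0,0]]' >/dev/null
python3 g.py
```

```text
g mm [  0.5 -54.8 169.5] toolaxes in g [[-1.0, 0.0, -0.0], [0.0, 1.0, 0.0], [0.0, 0.0, -1.0]] F [ 0.6 -0.2 -0. ] 5.2833 0.0004124342948507323
```

```bash
python3 -m handwheel '[[0,0.05,0,0,0,0],[0,0.09,0,0,0,0],[0,0.13,0,0,0,0],[0,0.17,0,0,0,0],[0,0.21,0,0,0,0],[0,0.25,0,0,0,0],[0,0.29,0,0,0,0],[0,0.32,0,0,0,0],[0,0.32,0,0,0,0]]' >/dev/null
python3 g.py
python3 -m handwheel '[[0,0.015,0,0,0,0],[0,0.03,0,0,0,0],[0,0.03,0,0,0,0],[0,0.03,0,0,0,0]]' >/dev/null
python3 g.py
```

```text
g mm [ -0.8  10.7 170.1] toolaxes in g [[-1.0, -0.002, -0.0], [-0.002, 1.0, 0.001], [0.0, 0.001, -1.0]] F [ 0.7 -0.7  0.1] 6.0333 0.0006138946580931703
g mm [ -0.6  15.2 170.4] toolaxes in g [[-1.0, -0.0, -0.0], [-0.0, 1.0, 0.0], [0.0, 0.0, -1.0]] F [-0.8 -0.8  0.2] 6.3667 0.00027767891984391323
```

```bash
python3 -m handwheel '[[0,0.01,0,0,0,0],[0,0.015,0,0,0,0],[0,0.015,0,0,0,0]]' >/dev/null
python3 g.py
python3 - <<'E'
from h import *
import cv2
im=viewer.snapshot("side")[130:270,190:360,::-1]; cv2.imwrite("pics/s3.png",cv2.resize(im,None,fx=4,fy=4,interpolation=cv2.INTER_CUBIC))
E
```

```text
g mm [ -0.6  18.1 170.5] toolaxes in g [[-1.0, -0.0, 0.0], [-0.0, 1.0, -0.0], [-0.0, -0.0, -1.0]] F [ 0.5 -0.9 -0.7] 6.6167 0.0006225476017352569
```

View pics/s3.png

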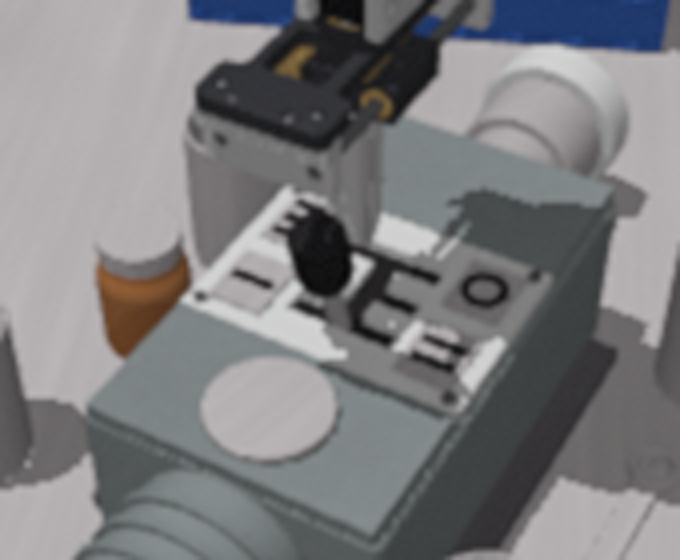

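Lever is now leaning left with the rod in line with the left slots (knob at crop (320,250)); I creep on to feel the channel's end.

```bash
python3 -m handwheel '[[0,0.01,0,0,0,0],[0,0.01,0,0,0,0],[0,0.01,0,0,0,0]]' >/dev/null
python3 g.py
```

```text
g mm [ -0.6  19.3 170.3] toolaxes in g [[-1.0, 0.0, -0.0], [0.0, 1.0, -0.002], [0.0, -0.002, -1.0]] F [-0.6 -4.3 -0.5] 6.9167 0.0006171155204161838
```

```bash
python3 -m handwheel '[[0,-0.1,0,0,0,0],[0,-0.2,0,0,0,0],[-0.15,-0.2,0,0,0,0],[-0.28,-0.2,0.025,0,0,0],[-0.28,-0.2,0.025,0,0,0],[-0.28,-0.03,0.025,0,0,0],[-0.28,0.12,0.025,0,0,0],[-0.28,0.12,0.025,0,0,0],[-0.28,0.12,0.025,0,0,0]]' >/dev/null
python3 g.py
```

```text
g mm [ 54.9  46.2 165.5] toolaxes in g [[-1.0, -0.004, -0.0], [-0.004, 1.0, 0.001], [0.0, 0.001, -1.0]] F [ 0.3  0.1 -0.1] 7.6667 0.00032074583728438694
```

```bash
python3 -m handwheel '[[0.05,0,0,0,0,0],[0.1,0,0,0,0,0],[0.14,0,0,0,0,0],[0.17,0,0,0,0,0],[0.2,0,0,0,0,0],[0.23,0,0,0,0,0],[0.26,0,0,0,0,0],[0.29,0,0,0,0,0],[0.29,0,0,0,0,0]]' >/dev/null
python3 g.py
python3 -m handwheel '[[0.015,0,0,0,0,0],[0.03,0,0,0,0,0],[0.03,0,0,0,0,0]]' >/dev/null
python3 g.py
```

```text
g mm [ -3.8  44.1 165.6] toolaxes in g [[-1.0, -0.001, -0.001], [-0.001, 1.0, 0.0], [0.001, 0.0, -1.0]] F [-0.8 -0.4  0.7] 8.4167 0.0003278630022983913
g mm [ -9.3  44.1 165.1] toolaxes in g [[-1.0, -0.001, -0.001], [-0.001, 1.0, -0.0], [0.001, -0.0, -1.0]] F [ 1.  -0.9  0.6] 8.6667 0.00023951575699461783
```

```bash
python3 -m handwheel '[[0.01,0,0,0,0,0],[0.01,0,0,0,0,0],[0.01,0,0,0,0,0]]' >/dev/null
python3 g.py
python3 -m handwheel '[[0.01,0,0,0,0,0],[0.01,0,0,0,0,0],[0.01,0,0,0,0,0]]' >/dev/null
python3 g.py
python3 -m handwheel '[[0.005,0,0,0,0,0],[0.01,0,0,0,0,0],[0.01,0,0,0,0,0]]' >/dev/null
python3 g.py
```

```text
g mm [-10.8  44.1 165.1] toolaxes in g [[-1.0, -0.0, -0.001], [-0.0, 1.0, -0.0], [0.001, -0.0, -1.0]] F [ 1.2  0.1 -0.8] 8.9167 0.0004766379548187871
g mm [-12.   44.1 165.4] toolaxes in g [[-1.0, -0.0, 0.001], [-0.0, 1.0, -0.0], [-0.001, -0.0, -1.0]] F [ 4.2  0.3 -2.1] 9.1667 0.00039591104439571734
g mm [-12.7  44.  165.6] toolaxes in g [[-1.0, -0.0, 0.005], [-0.0, 1.0, 0.0], [-0.005, 0.0, -1.0]] F [ 7.4 -0.7 -3.6] 9.4167 0.0006735826982281481
```

Firm stop where expected (-12 mm). Take the hand away and look.

```bash
python3 -m handwheel '[[-0.1,0,0,0,0,0],[-0.25,0,0,0,0,0],[-0.3,0,0,0,0,0],[-0.3,0,-0.2,0,0,0],[-0.3,0,-0.4,0,0,0],[-0.3,0,-0.6,0,0,0],[-0.3,-0.2,-0.7,0,0,0],[-0.3,-0.4,-0.7,0,0,0],[-0.3,-0.6,-0.7,0,0,0],[-0.3,-0.8,-0.7,0,0,0]]' >/dev/null
python3 -m handwheel '[[0,-0.2,0,0,0,0],[0,-0.4,0,0,0,0],[0,-0.6,0,0,0,0],[0,-0.7,0,0,0,0],[0,-0.7,0,0,0,0],[0,-0.7,0,0,0,0]]' >/dev/null
python3 g.py
python3 - <<'E'
from h import *
import cv2
a=viewer.snapshot("top")[150:360,200:420,::-1]; b=viewer.snapshot("side")[140:350,150:380,::-1]
L=[cv2.resize(i,(395,380),interpolation=cv2.INTER_CUBIC) for i in (a,b)]
cv2.imwrite("pics/f4.png",np.hstack(L))
E
```

```text
g mm [  44.8 -256.2  305. ] toolaxes in g [[-1.0, 0.001, -0.002], [0.001, 1.0, 0.002], [0.002, 0.002, -1.0]] F [0.1 1.2 0.1] 10.75 0.0004955052143146547
```

View pics/f4.png

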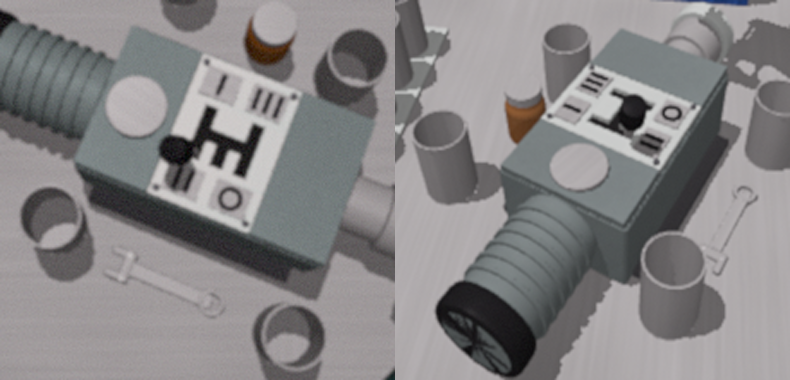

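The lever leans near-left over the two-bar plate (left picture, knob at (177,149); right at (631,112)); everything else is where it was. A quick numeric check of the knob.

```bash
python3 - <<'E'
from h import *
t=viewer.calibration("top"); s=viewer.calibration("side")
def ray(c,u,v):
    d=c["R"].T@np.array([(u-c["cx"])/c["fx"],(v-c["cy"])/c["fy"],1]); return -c["R"].T@c["t"],d/np.linalg.norm(d)
o1,d1=ray(t,200+177*220/395-.3,150+150*210/380-.3); o2,d2=ray(s,150+236*230/395-.3,140+112*210/380-.3)
k=np.linalg.lstsq(np.c_[d1,-d2],o2-o1,rcond=None)[0]
p=(o1+k[0]*d1+o2+k[1]*d2)/2-[.547,-.085,0]; y=-.395
print(np.cos(y)*p[0]+np.sin(y)*p[1],-np.sin(y)*p[0]+np.cos(y)*p[1],p[2])
E
```

```text
-0.038116290066034675 0.045913886799524586 0.1745132067169633
```

```bash
python3 -c "
from bench import robot; print(robot.close_job())"
```

```text
the job is handed in; nothing more can be done
None
```

I pushed the gear lever fully home into the near-left slot marked with two bars; the cans, jar, wrench and lid look undisturbed, the hand is clear, and the job was handed in at about 11 s of the 45 s allowed, with no verdict returned.

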